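# Prop the bolt bin's lid on its long stay

## Robot

A 7-joint arm with a two-finger parallel gripper is mounted at the origin on the work surface. World frame = base frame: x ahead of the robot, y to its left, z up, the work surface at z = 0. Lengths are in m, angles in rad, forces in N, time in s.
With the tool pointing down it reaches from about 0.4 to 0.925 m from the base axis. Payload 4.1 kg.
Tool frame: the origin (TCP) lies midway between the tips of the shut fingers; the grasp point (between the pads) lies robot.hold_point_z behind it (robot.hold_point_z is the distance from the TCP to the grasp point, in m); z points along the fingers, y is the direction in which the jaws open and shut (so a half turn about z gives the same grasp; the last joint's range is limited). The gripper opens to 85 mm and grips with 20 to 120 N. Pads are 22 mm wide; open, the fingers measure 114 mm over their backs; the gripper's body (76 mm by 85 mm) begins 54 mm behind the grasp point. The pads swing forward as they close: fully open they stand 13 mm farther back than shut.
Start: joints at [-1.223, 0.398, 0.045, 1.537, -0.019, 1.207, -0.051], TCP at [0.281, 0.586, 0.231] pointing down, gripper open.
Joint ranges: [-2.82, 2.82], [-0.49, 2.23], [-1.37, 1.46], [0, 2.46], [-1.36, 4.5], [0.23, 2], [-2.94, 2.94]. Speed limits (rad/s): [2.57, 2.57, 3.14, 3.14, 3.14, 3.14, 3.14].

## Interface

Orientations are given as [roll, pitch, yaw] about the fixed x, y, z axes, in that order (R = Rz(yaw) Ry(pitch) Rx(roll)).
In Python, from cell import robot gives the robot as it stands.
- The arm moves only by the shell command python3 -m inch 'ROWS'. ROWS is JSON, a list of rows, each a list of 7 numbers: the shift along the tool's x, y, z each as a share of 500 mm, from -1 to 1, then the turn, a rotation vector about the tool's x, y, z each as a share of 30 degrees, from -1 to 1, then the finger opening in mm, from 0 to 85.4. In form: [[x, y, z, rx, ry, rz, claw], ...]. A call has 1 to 20 rows; each row shifts and turns the commanded pose from where the row before left it, along the tool's axes as they then stand; what a row does not reach is not made up. A row lasts 1/8 s, in which the tool goes at most 62.5 mm and 10.7 degrees, less where a joint would pass 70% of its speed; a pose out of reach is approached as far as the arm can. A call with a number of a shift or a turn outside -1 to 1 is refused whole. A call with a gripper value outside its range is refused whole. The fingers move at their own pace and stop on an object; the grip force is fixed at half the most. Time passes only in rows, so rows that do not move let the fingers close. It gives the time, the measured TCP pose, the force and the opening at its end, in the units of the state.
- robot.get_state(): the state, without advancing time (a new reading comes with each control period).
- robot.get_image(name): name is "scene" or "top" or "wrist"; returns a dict with "frame" (384x512x3 uint8, red, green, blue), "camera_matrix" (3x3 intrinsics, pixels), "rvec" (rotation vector, rad) and "tvec" (3), from world to camera coordinates, as OpenCV has them. Camera axes: x right, y down, z forward; pixel columns grow to the right and rows downward; lengths in m; the calibration is good to about 2 mm. A picture is of the moment at which its call begins. There is no depth.
- robot.job_done(): hands the job in, once; it reports no verdict.
The state is a dict: "t": time; "joints": joint angles; "joint_velocities": joint speeds; "joint_torque": joint torques, N m; "tcp_pos": TCP position; "orientation": TCP orientation; "contact_force": force on the tool from outside, world axes, zero at the start; "ft_torque": the same for the moment, N m; "opening": finger opening in m.
Only numpy, scipy, OpenCV 4.12 (cv2) and the standard library are available. Lean on these libraries where they do the work, as an engineer would, in place of code of your own. Each camera call takes 0.05 s, during which the arm holds its last target.

## Task

The lid of the open bolt bin is standing up loose and could drop on someone's hands. Flip up the longer of the two stays that lie folded inside the bin, right over until it stands against its stop, then tip the lid forward so that it comes down and rests on that stay. Leave the short stay folded.

Things in the scene. Friction and masses are not known exactly. Their poses are not given: they have to be found in the camera images.
- lid (a joint): Lid hinge angle (rad): 0 closed and level, pi/2 upright, 1.9 back stop; starts at 1.6 to 1.8. Green steel sheet 270 wide, 200 from hinge to free edge, 6 mm thick. The stiff damped hinge holds it when steeper than about 1.3 (2 N at the edge moves it); tipped below about 1.15 it sinks slowly by itself until stopped. On the raised long stay it reads about 0.72; with nothing there it falls shut.
- lid_edge (a point): Middle of the lid's free edge, half-way through its 6 mm thickness; moves with the lid, about 325 mm above the table at the start. Its x axis points along the lid from free edge to hinge (200 mm away), y along the edge, z out of the lid's outer (back) face: the one that is on top when closed. There is free room behind the standing lid.
- long_stay (a joint): Angle of the long stay (rad): 0 folded flat, pi/2 upright, 1.66 at its stop, just past upright, where it stays by itself; let go well short of upright it drops back. A plain steel bar 135 long from its pivot, 14 high, 10 mm thick, 80 g, lying on the low divider across the bin, with 50 mm clear on both sides of it. Bin: 270 by 200 mm in plan, walls 120 high, so the bar lies 8 mm below the rim.
- long_stay_grip (a point): Middle of the long stay's section, 110 mm from its pivot and 25 mm from its free end: a good place to pinch it across its 10 mm thickness. Moves with the stay; 105 mm above the table when folded.
- long_stay_pivot (a point): The long stay's pivot, 105 mm above the table, with the bin's axes: x level, square to the divider, towards the lid's hinge (the stay turns about it; also across its 10 mm thickness); y level along the divider, the way the folded long stay points; z up. Flipping swings the free end from +y up to +z. The lid's hinge line is parallel to y, 135 mm away in +x and 20 mm higher.
- short_stay (a joint): Angle of the short stay (rad), 0 folded. The same bar but only 65 mm long, in line with the long one on the same divider, pivoted at the divider's other end and pointing towards the long one, with 20 mm between their free ends. To be left folded.

How it is judged:
On the way:
1. the long stay is flipped up (value of joint long_stay above 1.4 rad), for 0.2 s.
At the end, for the whole second after the job is handed in: The long stay stands up (above 1.4 rad), the lid rests still on it (lid angle 0.58 to 0.9 rad, which nothing but the stay can hold), the short stay is folded (below 0.2 rad) (value of joint long_stay above 1.4 rad and value of joint lid between 0.58 and 0.9 rad and value of joint short_stay below 0.2 rad and not (velocity of joint lid below -0.05 rad/s) and not (velocity of joint lid above 0.05 rad/s)); the robot touches nothing.
It fails at once if the short stay is raised (value of joint short_stay above 0.6 rad).
It also fails if it takes over 61 s, if anything falls off the work surface, if the arm or the gripper's body presses on something with over 40 N, if the wrist force passes 120 N, or if a joint passes its speed limit or range.

## Working session

There is one attempt and no reset: what is moved stays moved. The work goes in short steps, Python scripts to look and compute and a shell command to move; the robot and the scene stay as the last step left them, time stands still between calls to the robot, and variables do not carry over. Pictures are saved under pics/ and viewed, and the job is handed in when it is done.

```bash
ls; mkdir -p pics; python3 - <<'E'
from cell import robot
import cv2
print(robot.get_state(), robot.hold_point_z)
for n in ("scene","top","wrist"):
    d=robot.get_image(n); cv2.imwrite(f"pics/{n}0.png",d["frame"][:,:,::-1])
    print(n,d["camera_matrix"],d["rvec"],d["tvec"])
E
```

```text
pics
{'t': 0.0, 'joints': array([-1.22297187,  0.39917388,  0.04506203,  1.53788379, -0.01870581,
        1.20688048, -0.05072589]), 'joint_velocities': array([-2.04511485e-03,  1.24536370e-03,  5.76556627e-05, -1.12095176e-03,
       -1.64505606e-04,  1.50559161e-03,  7.62529156e-05]), 'joint_torque': array([ 4.55359386e-04, -4.75129974e+01,  1.36506278e+00, -2.54218572e+01,
        1.16165774e-02,  9.98111791e-03,  1.70672803e-05]), 'tcp_pos': array([0.28058961, 0.58562031, 0.23027404]), 'orientation': array([-3.13967399e+00,  1.38309523e-04,  2.69482643e+00]), 'contact_force': array([ 0.20520475,  0.4089178 , -0.53300372]), 'ft_torque': array([0.01504997, 0.00131437, 0.04268005]), 'opening': 0.08571834355728049} 0.0187
scene [[449.8085407    0.         249.42916224]
 [  0.         449.8085407  183.85965969]
 [  0.           0.           1.        ]] [ 1.61572929  2.02906896 -0.75621331] [ 0.12123454 -0.25866719  1.59634433]
top [[438.40414625   0.         248.22350757]
 [  0.         438.40414625 195.23932865]
 [  0.           0.           1.        ]] [ 2.16851276 -2.16768576  0.0830855 ] [-0.01726626  0.50860036  0.9823374 ]
wrist [[325.0688193    0.         261.65075246]
 [  0.         325.0688193  190.11046276]
 [  0.           0.           1.        ]] [-2.42918262 -1.52957396 -0.23668855] [-0.64888727 -0.03916615  0.37920263]
```

View pics/scene0.png

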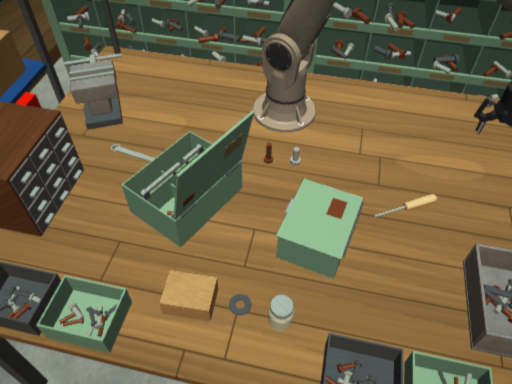

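View pics/top0.png

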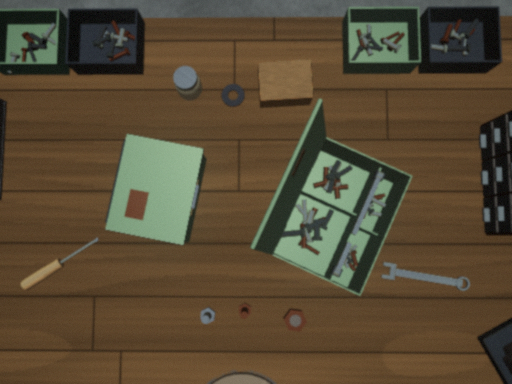

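View pics/wrist0.png

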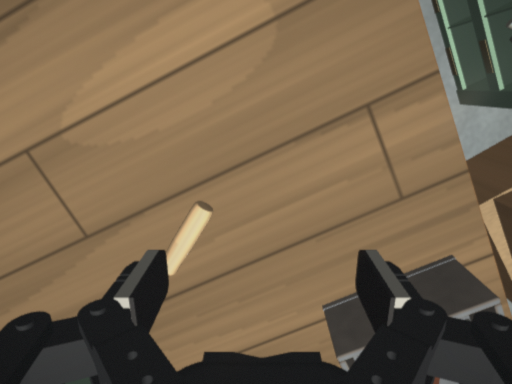

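```bash
cat > h.py <<'E'
import numpy as np, cv2
from cell import robot
from scipy.spatial.transform import Rotation as Ro
def cam(n):
    d=robot.get_image(n); R=cv2.Rodrigues(np.array(d["rvec"],float))[0]
    return d,(np.array(d["camera_matrix"]),R,np.array(d["tvec"],float).ravel())
def ray(c,uv):
    K,R,t=c; return -R.T@t, R.T@np.linalg.solve(K,[uv[0],uv[1],1.])
def onz(c,uv,z):
    o,d=ray(c,uv); return o+d*(z-o[2])/d[2]
def proj(c,P):
    K,R,t=c; p=K@(R@np.asarray(P,float)+t); return p[:2]/p[2]
def tri(c1,u1,c2,u2):
    o1,d1=ray(c1,u1);o2,d2=ray(c2,u2)
    s=np.linalg.lstsq(np.c_[d1,-d2],o2-o1,rcond=None)[0]
    a=o1+s[0]*d1;b=o2+s[1]*d2; return (a+b)/2,np.linalg.norm(a-b)
def crop(d,x0,y0,x1,y1,f,name):
    cv2.imwrite(name,cv2.resize(d["frame"][y0:y1,x0:x1,::-1],None,fx=f,fy=f,interpolation=cv2.INTER_CUBIC))
E
python3 - <<'E'
from h import *
d,c=cam("top"); crop(d,240,90,420,300,2.8,"pics/topc.png")
print([onz(c,p,0.12).round(3) for p in [(411,177),(361,294)]],[onz(c,p,0.112).round(3) for p in [(380,172),(353,235),(335,275)]])
d,c=cam("scene"); crop(d,110,100,270,250,3.8,"pics/scenec.png")
E
```

```text
[array([ 0.538, -0.355,  0.12 ]), array([ 0.299, -0.247,  0.12 ])] [array([ 0.549, -0.294,  0.112]), array([ 0.418, -0.235,  0.112]), array([ 0.336, -0.196,  0.112])]
```

View pics/topc.png

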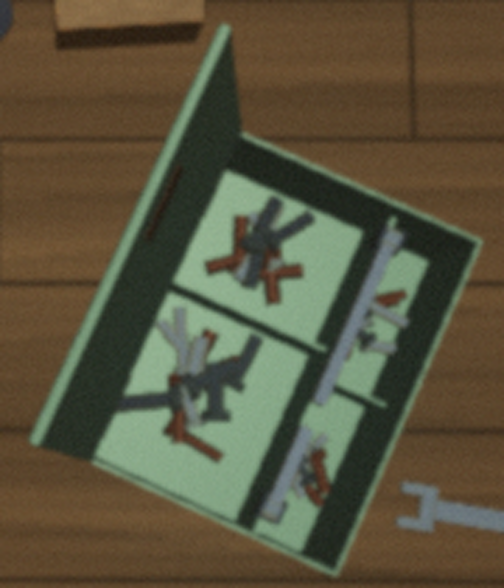

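View pics/scenec.png

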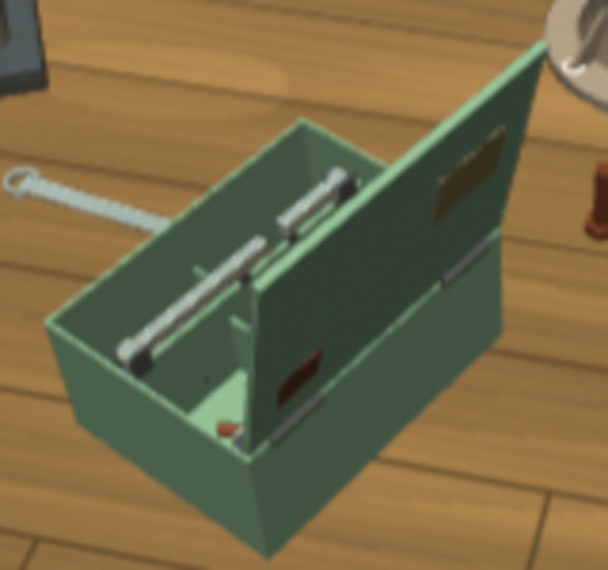

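```bash
python3 - <<'E'
from h import *
d,c=cam("top")
f=d["frame"].astype(int)
C=lambda x,y:(x/2.8+240-.3,y/2.8+90-.3)
P={n:onz(c,C(*p),0.12) for n,p in dict(fo=(480,241),no=(337,572),fh=(243,135),nh=(95,462)).items()}
for k,v in P.items(): print(k,v.round(4))
print(np.linalg.norm(P['fo']-P['no']),np.linalg.norm(P['fo']-P['fh']))
y=P['no']-P['fo'];y/=np.linalg.norm(y);print("yaxis",y,np.arctan2(y[1],y[0]))
hsv=cv2.cvtColor(d["frame"],cv2.COLOR_RGB2HSV)
m=((hsv[...,1]<50)&(hsv[...,2]>110)).astype(np.uint8); m[:,:330]=0;m[:150]=0;m[290:]=0;m[:,400:]=0
n,l,s,ce=cv2.connectedComponentsWithStats(m)
for i in range(1,n):
    if s[i,4]>20:
        pts=np.argwhere(l==i)[:,::-1].astype(np.float32)
        r=cv2.minAreaRect(pts);print(s[i],r)
        for q in cv2.boxPoints(r): print(onz(c,q,0.112).round(4))
cv2.imwrite("pics/mask.png",cv2.resize(m[90:300,240:420]*255,None,fx=2.8,fy=2.8))
E
```

```text
fo [ 0.5401 -0.3554  0.12  ]
no [ 0.2992 -0.2448  0.12  ]
fh [ 0.6201 -0.182   0.12  ]
nh [ 0.3777 -0.0705  0.12  ]
0.2650685319326111 0.1909756721454573
yaxis [-0.90884299  0.41713836  0.        ] 2.7112982797651544
[330 157  12  12  43] ((335.5, 162.5), (11.0, 11.0), 90.0)
[ 0.5811 -0.19    0.112 ]
[ 0.5811 -0.2131  0.112 ]
[ 0.5577 -0.2127  0.112 ]
[ 0.5578 -0.1897  0.112 ]
[337 163   9   9  34] ((340.9615478515625, 167.19229125976562), (4.093145847320557, 9.550673484802246), 29.744882583618164)
[ 0.5528 -0.2038  0.112 ]
[ 0.5704 -0.214   0.112 ]
[ 0.5661 -0.2214  0.112 ]
[ 0.5485 -0.2112  0.112 ]
[337 165  30  29 214] ((352.09405517578125, 179.8967742919922), (24.04363441467285, 26.143218994140625), 28.300756454467773)
[ 0.5204 -0.2001  0.112 ]
[ 0.569  -0.2269  0.112 ]
[ 0.5448 -0.2705  0.112 ]
[ 0.4965 -0.2437  0.112 ]
[353 170  32  66 394] ((373.46246337890625, 205.52142333984375), (18.12189292907715, 69.57976531982422), 23.45902442932129)
[ 0.4204 -0.2314  0.112 ]
[ 0.5534 -0.2918  0.112 ]
[ 0.5382 -0.326   0.112 ]
[ 0.4056 -0.2652  0.112 ]
[330 192  17  14  90] ((338.0, 198.
[... 875 characters left out ...]
12 ]
[ 0.4658 -0.2052  0.112 ]
[ 0.453  -0.2123  0.112 ]
[ 0.4416 -0.192   0.112 ]
[330 220  12  14  58] ((335.5, 226.5), (13.0, 11.0), 90.0)
[ 0.4489 -0.1879  0.112 ]
[ 0.4489 -0.2107  0.112 ]
[ 0.4221 -0.2102  0.112 ]
[ 0.4221 -0.1875  0.112 ]
[335 238  23  37 241] ((347.2165222167969, 256.7629089355469), (11.57494831085205, 39.801570892333984), 23.96249008178711)
[ 0.3412 -0.1941  0.112 ]
[ 0.4155 -0.2286  0.112 ]
[ 0.4058 -0.2502  0.112 ]
[ 0.3317 -0.2156  0.112 ]
[383 263  17  16 131] ((391.6891784667969, 270.8648986816406), (15.782302856445312, 14.960308074951172), 9.462321281433105)
[ 0.3326 -0.2936  0.112 ]
[ 0.3625 -0.2994  0.112 ]
[ 0.3573 -0.331   0.112 ]
[ 0.3274 -0.3251  0.112 ]
```

View pics/mask.png

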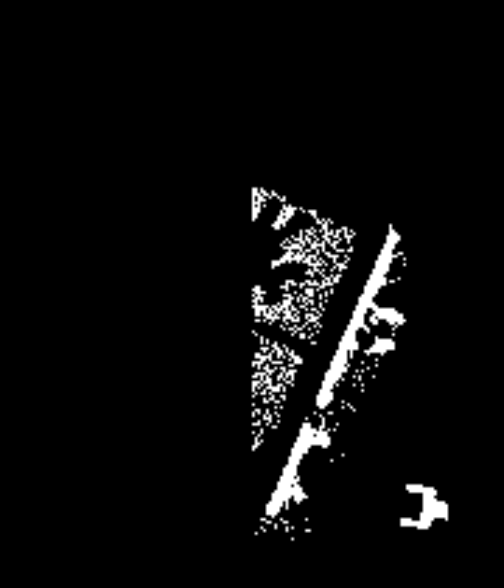

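```bash
python3 - <<'E'
from h import *
_,ct=cam("top");_,cs=cam("scene")
T=lambda x,y:(x/2.8+240-.3,y/2.8+90-.3)
S=lambda x,y:(x/3.8+110-.35,y/3.8+100-.35)
ps=dict(freeend=((320,402),(264,243)),pivot=((392,235),(130,350)),xdivfront=((385,405),(197,269)),xdivback=((320,348),(235,322)),corner_no=((337,572),(303,122)),corner_fo=((480,241),(48,324)))
for k,(a,b) in ps.items():
    p,e=tri(ct,T(*a),cs,S(*b)); print(k,p.round(4),round(e,4))
# stay centreline fit
d=robot.get_image("top");hsv=cv2.cvtColor(d["frame"],cv2.COLOR_RGB2HSV)
m=((hsv[...,1]<50)&(hsv[...,2]>110))
o=onz(ct,T(320,402),.112)[:2]; p=onz(ct,T(392,235),.112)[:2]; u=(p-o)/np.linalg.norm(p-o); n=np.array([-u[1],u[0]])
L=[]
for y,x in np.argwhere(m):
    w=onz(ct,(x,y),.112)[:2]-o
    if -.02<w@u<.17 and abs(w@n)<.012: L.append((w@u,w@n))
L=np.array(L)
print("u",u,np.arctan2(-u[1],-u[0]),"o",o)
for a in np.arange(-.02,.17,.01):
    q=L[(L[:,0]>=a)&(L[:,0]<a+.01)]
    print(round(a,3),len(q),q[:,1].min().round(4) if len(q) else '',q[:,1].max().round(4) if len(q) else '')
E
```

```text
freeend [ 0.4211 -0.2359  0.1061] 0.0048
pivot [ 0.5455 -0.2916  0.111 ] 0.0034
xdivfront [ 0.419  -0.2967  0.0604] 0.0045
xdivback [ 0.4637 -0.2486  0.0599] 0.0019
corner_no [ 0.2985 -0.2434  0.1173] 0.0041
corner_fo [ 0.5401 -0.3547  0.1167] 0.0035
u [ 0.91126813 -0.41181356] 2.7171493396688984 o [ 0.42154631 -0.23693795]
-0.02 11 -0.0106 0.005
-0.01 9 -0.0095 0.0031
0.0 25 -0.0092 0.0037
0.01 22 -0.0073 0.004
0.02 25 -0.0078 0.0045
0.03 25 -0.007 0.004
0.04 26 -0.0115 0.0032
0.05 21 -0.0072 0.0038
0.06 28 -0.0118 0.0033
0.07 22 -0.0115 0.0036
0.08 26 -0.0118 0.0031
0.09 26 -0.0072 0.0034
0.1 24 -0.0109 0.0028
0.11 26 -0.0115 0.0031
0.12 20 -0.0085 0.0034
0.13 21 -0.0055 0.004
0.14 3 0.0035 0.0051
0.15 0  
0.16 0
```

```bash
python3 -m inch '[[0,0,-0.1,0,0,0,40],[0,0,-0.1,0,0,0,40],[0,0,-0.1,0,0,0,40],[0,0,-0.1,0,0,0,40],[-0.08,-0.07,0,0,0,0.02,40],[-0.08,-0.07,0,0,0,0,40],[-0.08,-0.07,0,0,0,0,40],[-0.08,-0.07,0,0,0,0,40],[-0.08,-0.07,0,0,0,0,40],[-0.08,-0.07,0,0,0,0,40],[-0.08,-0.07,0,0,0,0,40],[-0.08,-0.07,0,0,0,0,40],[-0.08,-0.07,0,0,0,0,40],[-0.08,-0.07,0,0,0,0,40]]'
```

```text
t: 2.2
tcp_pos: [0.4861, 0.0941, 0.4316]
orientation: [3.14, 0.0, 2.685]
contact_force: [0.5, -0.3, 0.0]
opening: 0.0398
```

```bash
python3 -m inch '[[0,0,0,0,0,-0.055,40],[-0.023,-0.073,0,0,0,0,40],[-0.023,-0.073,0,0,0,0,40],[-0.023,-0.073,0,0,0,0,40],[-0.023,-0.073,0,0,0,0,40],[-0.023,-0.073,0,0,0,0,40],[-0.023,-0.073,0,0,0,0,40],[-0.023,-0.073,0,0,0,0,40],[-0.023,-0.073,0,0,0,0,40],[-0.023,-0.073,0,0,0,0,40],[0,0,0.1,0,0,0,40],[0,0,0.1,0,0,0,40],[0,0,0.1,0,0,0,40],[0,0,0.05,0,0,0,40],[0,0,0.04,0,0,0,40],[0,0,0,0,0,0,40]]'; python3 - <<'E'
from h import *
d,c=cam("wrist"); cv2.imwrite("pics/wrist1.png",d["frame"][:,:,::-1])
for g in [(.4436,-.2487,.112),(.5438,-.294,.112),(.4211,-.2385,.112)]: print(proj(c,g))
s=robot.get_state();print(s["tcp_pos"],s["orientation"],s["joints"])
E
```

```text
t: 4.2
tcp_pos: [0.4429, -0.2445, 0.235]
orientation: [3.142, -0.003, 2.715]
contact_force: [-0.5, -0.2, 0.0]
opening: 0.0399
[257.81997946 185.52304301]
[258.54918377 295.93458244]
[257.66217053 156.99862199]
[ 0.44363417 -0.24522597  0.23618997] [ 3.14141471e+00 -8.36946803e-04  2.71429879e+00] [-0.2936819   0.18483712  0.81418185  1.88105022 -0.14787543  1.13794144
  1.71794043]
```

View pics/wrist1.png

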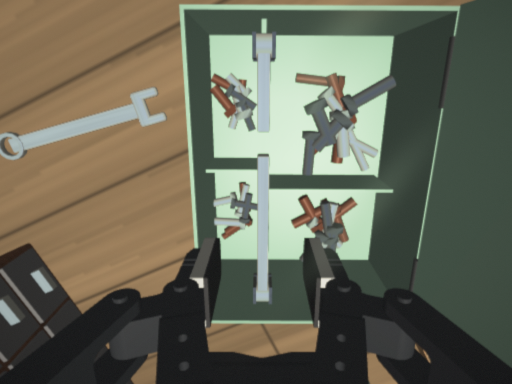

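```bash
python3 -m inch '[[0,0,0.08,0,0,0,40],[0,0,0.08,0,0,0,40],[0,0,0.06,0,0,0,40],[0,0,0.04,0,0,0,40],[0,0,0.032,0,0,0,40],[0,0,0,0,0,0,40],[0,0,0,0,0,0,40]]'; python3 - <<'E'
from h import *
d,c=cam("wrist"); cv2.imwrite("pics/wrist2.png",d["frame"][:,:,::-1])
d,c=cam("scene"); crop(d,110,60,290,250,3,"pics/scene2.png")
E
```

```text
t: 5.12
tcp_pos: [0.4444, -0.2463, 0.0912]
orientation: [3.141, 0.002, 2.713]
contact_force: [0.8, -0.3, -0.5]
opening: 0.0402
```

View pics/wrist2.png

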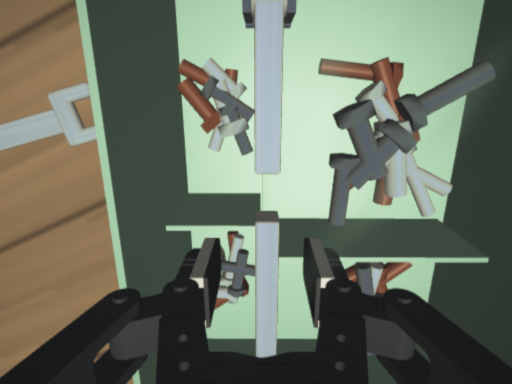

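View pics/scene2.png

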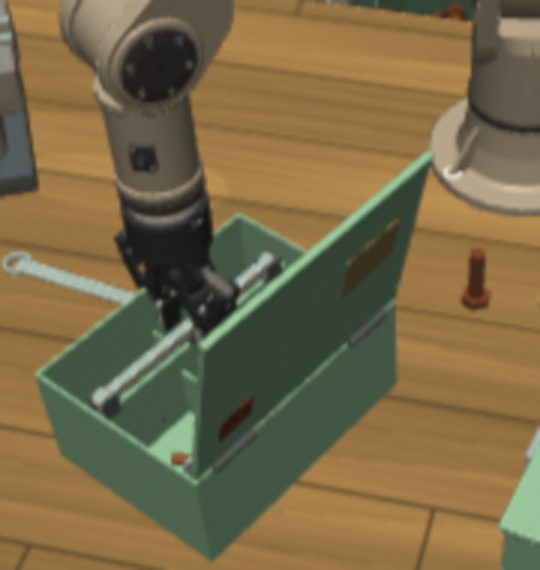

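```bash
python3 -m inch '[[0,0.004,0,0,0,0,40],[0,0,0.004,0,0,0,0],[0,0,0,0,0,0,0],[0,0,0,0,0,0,0],[0,0,0,0,0,0,0],[0,0,0,0,0,0,0],[0,0,0,0,0,0,0],[0,0,0,0,0,0,0]]'; python3 -m inch '[[-0.0016,0,-0.019,0,0,0,0],[-0.0017,0,-0.019,0,0,0,0],[0,0,0,0,0,0,0]]'
```

```text
t: 6.22
tcp_pos: [0.4442, -0.2441, 0.0883]
orientation: [3.141, -0.0, 2.713]
contact_force: [-1.0, 0.4, 2.9]
opening: 0.0088
t: 6.6
tcp_pos: [0.4462, -0.245, 0.1079]
orientation: [3.141, 0.001, 2.714]
contact_force: [1.8, -1.1, -3.2]
opening: 0.0087
```

```bash
python3 -m inch '[[-0.0049,0,-0.0185,0,0,0,0],[-0.005,0,-0.0185,0,0,0,0],[-0.0081,0,-0.0174,0,0,0,0],[-0.0081,0,-0.0174,0,0,0,0],[0,0,0,0,0,0,0]]'; python3 - <<'E'
from h import *
d,c=cam("wrist"); cv2.imwrite("pics/wrist3.png",d["frame"][:,:,::-1])
d,c=cam("scene"); crop(d,110,60,290,250,3,"pics/scene3.png")
E
```

```text
t: 7.22
tcp_pos: [0.4585, -0.2507, 0.1441]
orientation: [3.141, 0.002, 2.713]
contact_force: [2.2, -2.1, -3.9]
opening: 0.0091
```

View pics/wrist3.png

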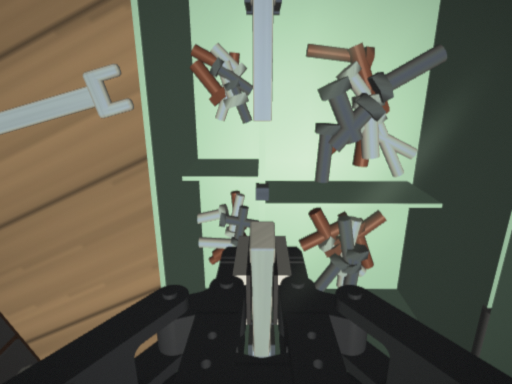

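View pics/scene3.png

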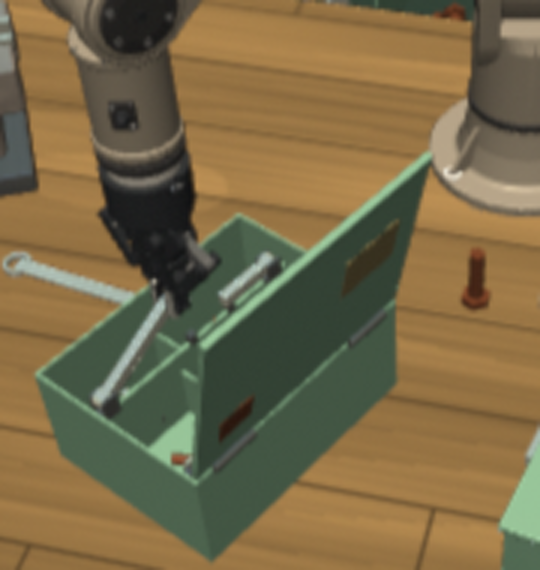

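Wrist view: the long stay is pinched (free end at about (262,225)) and turning in the pads. Scene view: it has risen by about 30° and the short stay is still flat. I'll continue along the arc.

```bash
python3 -m inch '[[-0.011,0,-0.0157,0,0,0,0],[-0.011,0,-0.0157,0,0,0,0],[-0.0135,0,-0.0136,0,0,0,0],[-0.0136,0,-0.0135,0,0,0,0],[-0.0157,0,-0.011,0,0,0,0],[-0.0157,0,-0.011,0,0,0,0],[0,0,0,0,0,0,0]]';  python3 -m inch '[[-0.0174,0,-0.0081,0,0,0,0],[-0.0174,0,-0.0081,0,0,0,0],[-0.0185,0,-0.005,0,0,0,0],[-0.0185,0,-0.0049,0,0,0,0],[0,0,0,0,0,0,0]]'; python3 - <<'E'
from h import *
d,c=cam("wrist"); cv2.imwrite("pics/wrist4.png",d["frame"][:,:,::-1])
d,c=cam("scene"); crop(d,110,60,290,250,3,"pics/scene4.png")
E
```

```text
t: 8.2
tcp_pos: [0.4945, -0.2673, 0.1838]
orientation: [-3.142, -0.0, 2.713]
contact_force: [-1.7, 0.6, -4.7]
opening: 0.0088
t: 8.82
tcp_pos: [0.528, -0.2826, 0.1966]
orientation: [-3.141, 0.002, 2.713]
contact_force: [-2.9, -0.1, -6.5]
opening: 0.009
```

View pics/wrist4.png

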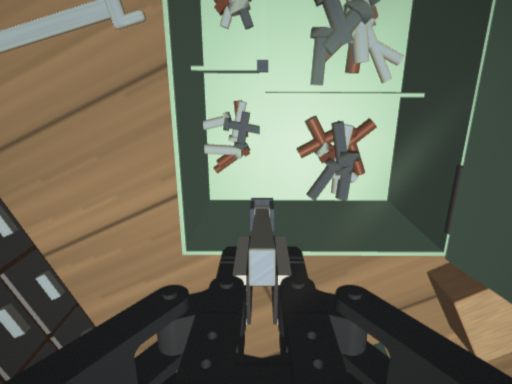

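View pics/scene4.png

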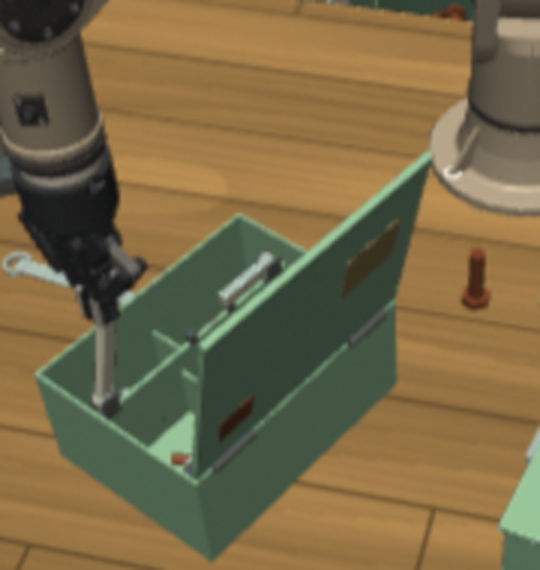

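The stay is now at about 80°. I'll take it on to its stop and watch the force.

```bash
python3 -m inch '[[-0.019,0,-0.002,0,0,0,0],[-0.019,0,-0.0008,0,0,0,0],[-0.015,0,0.0,0,0,0,0],[0,0,0,0,0,0,0]]';  python3 -m inch '[[-0.01,0,0,0,0,0,0],[0,0,0,0,0,0,0]]'; python3 - <<'E'
from h import *
d,c=cam("wrist"); cv2.imwrite("pics/wrist5.png",d["frame"][:,:,::-1])
d,c=cam("scene"); crop(d,110,60,290,250,3,"pics/scene5.png")
E
```

```text
t: 9.43
tcp_pos: [0.5509, -0.2932, 0.1979]
orientation: [-3.141, -0.001, 2.713]
contact_force: [-4.4, -0.8, -4.1]
opening: 0.0085
t: 9.68
tcp_pos: [0.5546, -0.2949, 0.1977]
orientation: [3.142, -0.002, 2.713]
contact_force: [-6.0, 0.1, -5.1]
opening: 0.0085
```

View pics/scene5.png

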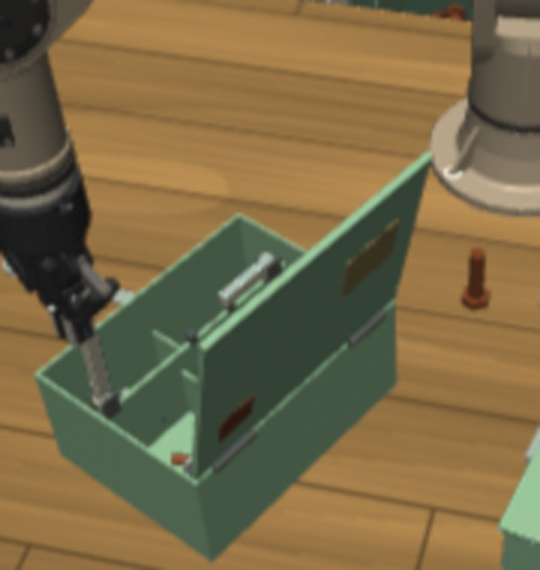

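```bash
python3 -m inch '[[-0.012,0,0,0,0,0,0],[0,0,0,0,0,0,0]]'; python3 -m inch '[[0,0,0,0,0,0,30],[0,0,0,0,0,0,30],[0,0,0,0,0,0,30],[0,0,0,0,0,0,30]]'; python3 - <<'E'
from h import *
d,c=cam("wrist"); cv2.imwrite("pics/wrist6.png",d["frame"][:,:,::-1])
d,c=cam("scene"); crop(d,110,60,290,250,3,"pics/scene6.png")
E
```

```text
t: 10.02
tcp_pos: [0.5599, -0.2973, 0.1972]
orientation: [-3.141, -0.003, 2.713]
contact_force: [-5.0, 0.0, -6.9]
opening: 0.0088
t: 10.52
tcp_pos: [0.5618, -0.2975, 0.1985]
orientation: [3.141, 0.002, 2.714]
contact_force: [-0.5, 1.0, 0.2]
opening: 0.0299
```

View pics/scene6.png

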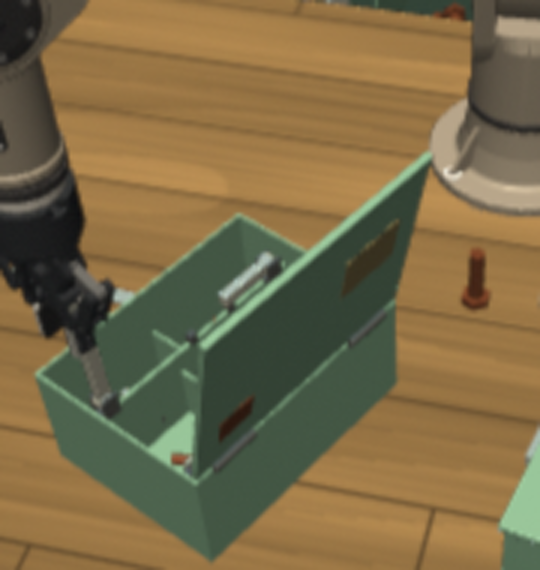

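View pics/wrist6.png

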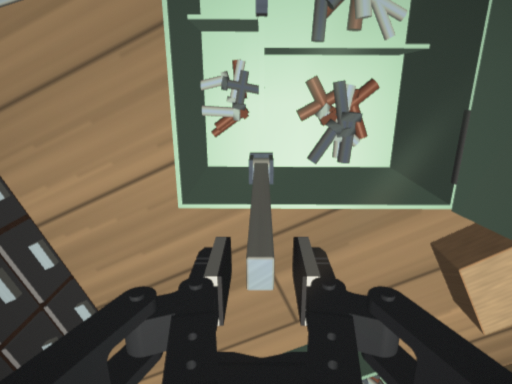

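Scene view: the stay stands by itself past upright, from pivot (107,402) to top about (90,340), with the fingers open. The short stay is still flat. Next I'll retract, pass over the lid and come down behind it.

```bash
python3 -m inch '[[0,0,-0.05,0,0,0,30],[0,0,-0.1,0,0,0,30],[0,0,-0.1,0,0,0,30],[0,0,-0.1,0,0,0,30],[0,0,-0.12,0,0,0,30],[0.043,0.078,0,0,0,0,0],[0.043,0.078,0,0,0,0,0],[0.043,0.078,0,0,0,0,0],[0.043,0.078,0,0,0,0,0],[0.042,0.078,0,0,0,0,0],[0.042,0.079,0,0,0,0,0],[0,0,0,0,0,0,0]]'; python3 - <<'E'
from h import *
s=robot.get_state();print(s["tcp_pos"],s["joints"])
d,ct=cam("top"); crop(d,240,90,420,300,2.8,"pics/top7.png")
d,cs=cam("scene"); crop(d,110,60,290,250,3,"pics/scene7.png")
E
```

```text
t: 12.12
tcp_pos: [0.5422, -0.0259, 0.4326]
orientation: [3.139, -0.001, 2.722]
contact_force: [0.1, -0.4, -0.6]
opening: -0.0002
[ 0.54222112 -0.02589236  0.43261775] [-0.63788347  0.1463968   0.70895298  1.47230554 -0.09747765  1.55822948
  1.21806163]
```

View pics/top7.png

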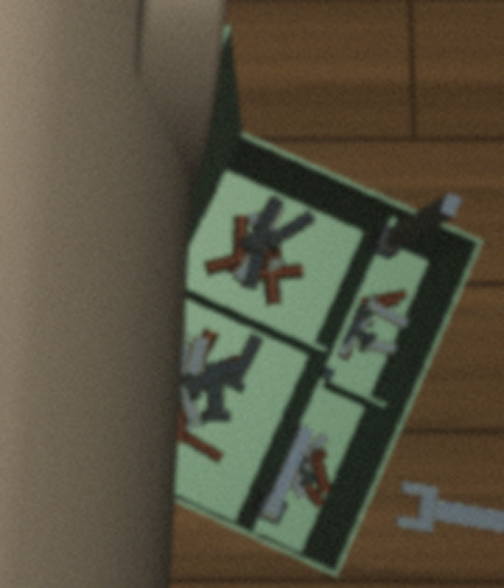

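View pics/scene7.png

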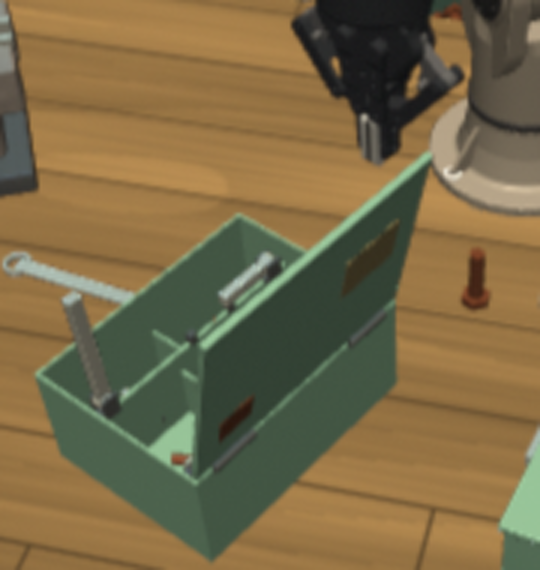

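```bash
python3 -m inch '[[0,0,0.1,0,0,0,0],[0,0,0.1,0,0,0,0],[0,0,0.09,0,0,0,0],[0,0,0,0,0,0,0]]'; python3 -m inch '[[0,-0.02,0,0,0,0,0],[0,-0.02,0,0,0,0,0],[0,-0.016,0,0,0,0,0],[0,-0.016,0,0,0,0,0],[0,-0.016,0,0,0,0,0],[0,-0.016,0,0,0,0,0]]';python3 -m inch '[[0,-0.016,0,0,0,0,0],[0,-0.016,0,0,0,0,0],[0,-0.016,0,0,0,0,0]]';python3 -m inch '[[0,-0.016,0,0,0,0,0],[0,-0.016,0,0,0,0,0],[0,-0.016,0,0,0,0,0]]'; python3 - <<'E'
from h import *
d,cs=cam("scene"); crop(d,110,60,290,250,3,"pics/scene8.png")
E
```

```text
t: 12.72
tcp_pos: [0.5395, -0.0327, 0.2851]
orientation: [-3.138, -0.006, 2.71]
contact_force: [0.4, -0.5, 0.6]
opening: -0.0001
t: 13.48
tcp_pos: [0.5207, -0.0781, 0.2883]
orientation: [3.14, 0.001, 2.714]
contact_force: [0.3, 1.4, 1.7]
opening: -0.0002
t: 13.85
tcp_pos: [0.5101, -0.1007, 0.2878]
orientation: [-3.141, -0.0, 2.713]
contact_force: [0.5, 0.6, 1.0]
opening: 0.0001
t: 14.22
tcp_pos: [0.5, -0.1224, 0.2876]
orientation: [-3.141, -0.001, 2.713]
contact_force: [0.6, 1.1, -0.6]
opening: -0.0002
```

View pics/scene8.png

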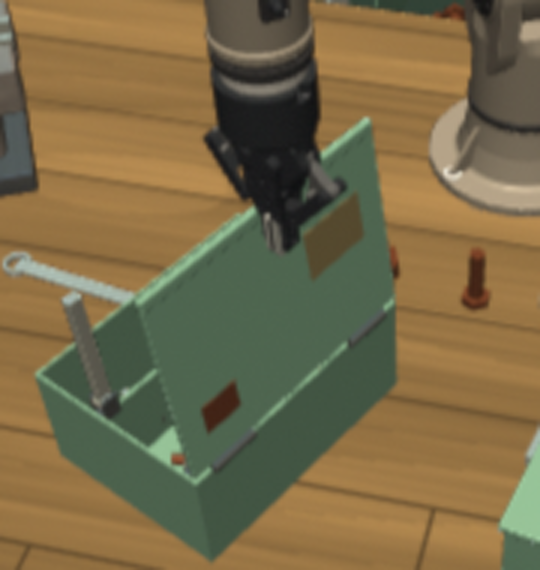

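The fingers push low on the upper part of the lid, and it has tipped past upright with little force. I'll keep pushing.

```bash
python3 -m inch '[[0,-0.016,0,0,0,0,0],[0,-0.016,0,0,0,0,0],[0,-0.016,0,0,0,0,0],[0,-0.016,0,0,0,0,0],[0,-0.016,0,0,0,0,0],[0,-0.016,0,0,0,0,0],[0,-0.016,0,0,0,0,0]]';python3 -m inch '[[0,-0.016,0,0,0,0,0],[0,-0.016,0,0,0,0,0],[0,-0.012,0,0,0,0,0],[0,0,0,0,0,0,0]]'; python3 - <<'E'
from h import *
d,cs=cam("scene"); crop(d,110,60,290,250,3,"pics/scene9.png")
E
```

```text
t: 15.15
tcp_pos: [0.4769, -0.1735, 0.2879]
orientation: [-3.142, 0.0, 2.713]
contact_force: [-0.9, 0.3, -0.2]
opening: 0.0001
t: 15.65
tcp_pos: [0.4678, -0.1936, 0.2879]
orientation: [3.142, 0.0, 2.712]
contact_force: [0.2, 0.9, -0.1]
opening: -0.0004
```

View pics/scene9.png

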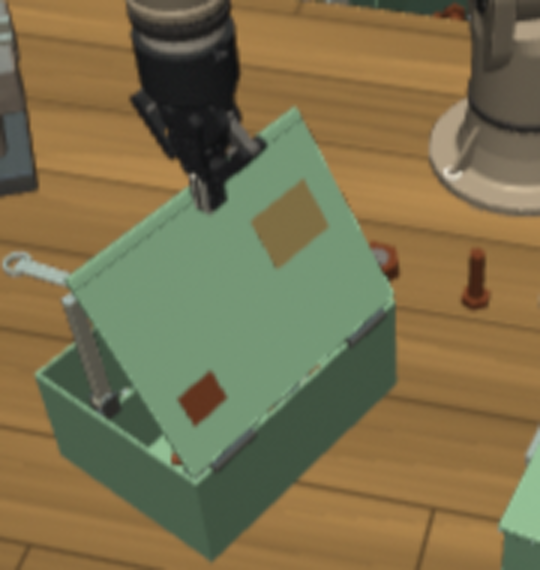

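```bash
python3 -m inch '[[0,0,0,0,0,0,0],[0,0,0,0,0,0,0],[0,0,-0.08,0,0,0,0],[0,0,-0.1,0,0,0,0],[0,0.04,-0.1,0,0,0,0],[0,0.08,-0.04,0,0,0,0],[0,0.1,0,0,0,0,0],[0,0.1,0,0,0,0,0],[0,0.1,0,0,0,0,0],[0,0.1,0,0,0,0,0],[0,0,0,0,0,0,0],[0,0,0,0,0,0,0],[0,0,0,0,0,0,0],[0,0,0,0,0,0,0],[0,0,0,0,0,0,0],[0,0,0,0,0,0,0]]'; python3 - <<'E'
from h import *
d,cs=cam("scene"); crop(d,110,60,290,250,3,"pics/scene10.png")
d,cs=cam("top"); crop(d,240,90,420,300,2.8,"pics/top10.png")
E
```

```text
t: 17.7
tcp_pos: [0.576, 0.0433, 0.448]
orientation: [3.141, 0.0, 2.713]
contact_force: [-0.2, -1.3, -0.4]
opening: -0.0005
```

View pics/scene10.png

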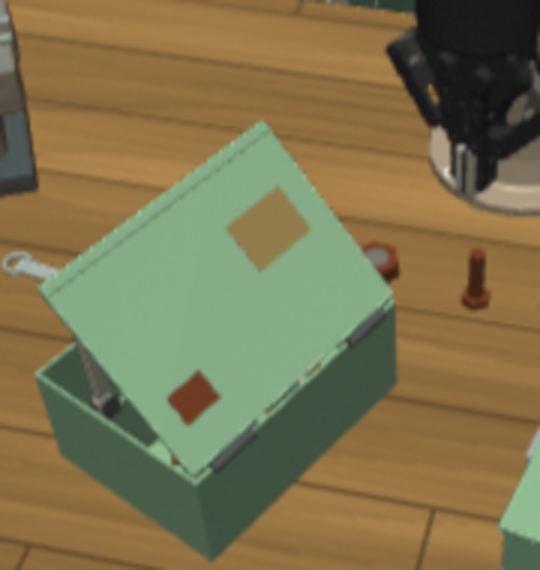

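View pics/top10.png

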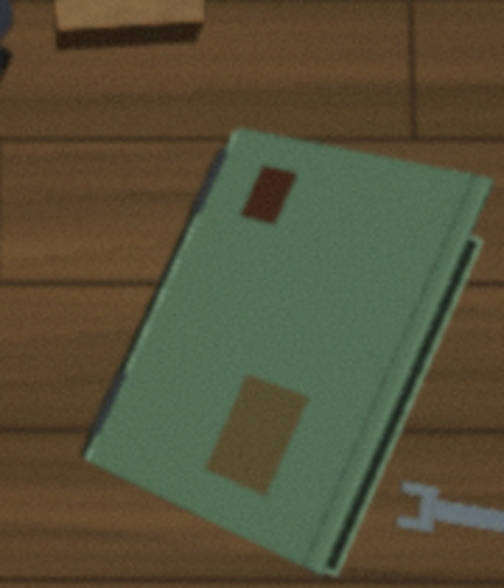

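The lid has come down onto (or close to) the stay. I'll wait and check that it is still, and measure its angle.

```bash
python3 -m inch '[[0,0,0,0,0,0,0],[0,0,0,0,0,0,0],[0,0,0,0,0,0,0],[0,0,0,0,0,0,0],[0,0,0,0,0,0,0],[0,0,0,0,0,0,0],[0,0,0,0,0,0,0],[0,0,0,0,0,0,0],[0,0,0,0,0,0,0],[0,0,0,0,0,0,0],[0,0,0,0,0,0,0],[0,0,0,0,0,0,0]]'; python3 - <<'E'
from h import *
d,cs=cam("scene"); crop(d,110,60,290,250,3,"pics/scene11.png")
a=cv2.imread("pics/scene10.png").astype(int);b=cv2.imread("pics/scene11.png").astype(int)
D=np.abs(cv2.GaussianBlur((a-b).astype(np.float32),(9,9),0)).max(2)
print("diff left part",D[:,:380].max(),"all",D.max())
_,ct=cam("top")
S=lambda x,y:(x/3+110-.33,y/3+60-.33); T=lambda x,y:(x/2.8+240-.3,y/2.8+90-.3)
for n,s,t in (("far edge",(42,288),(491,178)),("near edge",(262,122),(325,575)),("hinge far",(197,472),(237,130)),("hinge near",(393,297),(88,458))):
    p,e=tri(cs,S(*s),ct,T(*t)); print(n,p.round(4),round(e,4), "angle",np.arcsin((p[2]-.125)/.2).round(3))
E
```

```text
t: 19.3
tcp_pos: [0.5761, 0.0436, 0.4479]
orientation: [3.142, 0.0, 2.713]
contact_force: [-0.4, 0.4, -0.8]
opening: -0.0003
diff left part 1.6824036 all 28.620209
far edge [ 0.5603 -0.3108  0.2597] 0.0052 angle 0.739
near edge [ 0.3147 -0.2025  0.2561] 0.0056 angle 0.715
hinge far [ 0.6208 -0.1741  0.1316] 0.0033 angle 0.033
hinge near [ 0.3805 -0.0639  0.1248] 0.0027 angle -0.001
```

View pics/scene11.png

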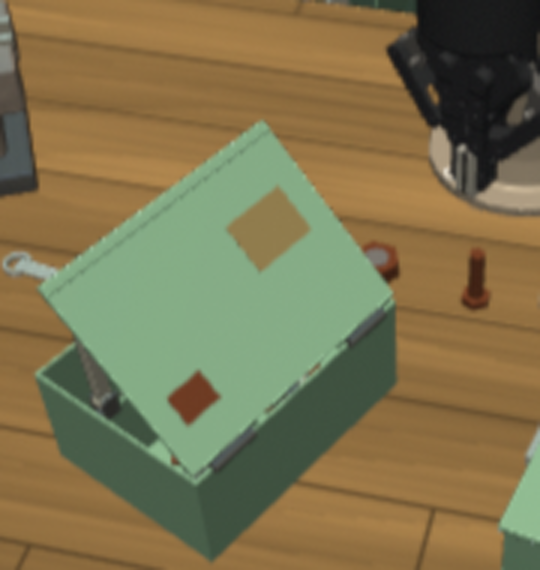

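The lid reads about 0.73 rad and hasn't moved between pictures 1.6 s apart. The stay stands under its far end, near (95,370), and the gripper is clear. I'm handing in.

```bash
python3 -c "
from cell import robot
print(robot.job_done(), robot.get_state()['t'])"
```

```text
the job is handed in; nothing more can be done
the job is handed in; nothing more can be done
```

The lid now rests on the raised long stay, and I handed the job in at about 19.4 s of the 61 s allowed. `job_done()` gives no verdict, so these are my own checks.

I pinched the long stay near its free end and swung it up to its stop, with wrist forces below 10 N in every reading. It stood by itself after I let go. Then I pushed the lid forward from behind with closed fingers until it sank onto the stay, and withdrew.

**Last checks:**
- **Lid:** it measured 0.72 to 0.74 rad by triangulating its free edge in two views, against about 0.72 expected. It showed no movement between pictures 1.6 s apart.
- **Long stay:** the scene picture shows it upright under the lid.
- **Robot:** the gripper is clear of everything, with about zero contact force.
- **Short stay:** it was flat in the last view where it could be seen, just before the lid came down and hid it. Nothing went near it after that.

**Small disagreements:**
- Before the grasp, the top and wrist cameras differed by about 3 mm on the stay's position. I corrected that by centring between the pads.
- The fingers read about 8.8 mm on the 10 mm bar.
- The rays from the two views missed each other by up to 6 mm.
- The hinge's far end came out at 132 mm high instead of 125 mm.

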